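# Set the creasing iron's dial and draw the iron

## Task

Get the cordless creasing iron ready for the next watch strap: first, with the iron still in its stand, turn the dial on the grey control unit until the white line on the knob points at the one long, wide mark of the scale; then draw the iron out of its sloping stand and turn it level. Finish while still holding it, level and still in the gripper, at least 20 cm above the bench and touching nothing else, with the dial still on its mark and the tape roll, the jar and the notebooks left where they are.

Things in the scene. Friction and masses are not known exactly. Their poses are not given: they have to be found in the camera images.
- dial (a joint): Angle of the dial knob in rad, growing clockwise seen from above, range 0 to 6.28. At 0 the white line on the knob points along the control unit's -x; at 2.6 it points at the long mark. The small ticks lie 0.5 rad apart (0.1, 0.6, ... 5.6). Starts between 1.2 and 2.0; light friction (0.04 N m); stays where it is left.
- dial_grip (a point): Point on the dial's axis at the height to grip, 87 mm above the bench, with the knob's axes. Black knob: a 52 mm disc (top 64 mm above the bench) carrying an upright bar 49 x 14 mm, its top at 94 mm, centred on the axis, along the knob's own x; grip across the 14 mm. The white line on top runs from the middle to the bar's -x end, the pointing end.
- control_unit: Grey box 140 x 150 x 50 mm, fixed to the bench, black top panel with white tick marks round the dial. Origin under the centre of its underside, on the dial's axis; z up, x and y along its sides, turned up to 0.35 rad about vertical.
- dial_mark (a point): Middle of the long mark (22 mm long, 6 mm wide, the others are 8 x 2 mm) on the control unit's top, 52 mm from the dial's axis, 51 mm above the bench.
- stand: Steel stand fixed to the bench: base 150 x 90 x 10 mm with a sloping round sheath (outside 29 mm, bore 19 mm, 94 mm deep). Origin: centre of the underside; z up. The sheath rises 40 degrees above level towards the stand's -x, roughly towards the robot: the way out is (-0.766, 0, 0.643) in the stand's axes. Turned up to 0.35 rad about vertical.
- sheath_mouth (a point): Centre of the sheath's mouth, at (-10, 0, 90) mm in the stand's frame. The iron's collar rests against it at the start, all of the iron beyond the collar being inside the sheath: it must be pulled about 95 mm along the slope to come free.
- iron: Loose creasing iron, 0.11 to 0.22 kg, 191 mm long; its x axis runs along it towards the tip. Origin on the axis, 45 mm from the handle's end, a good place to grip (centre of mass 20 mm tipward). Dark wooden handle, 22 mm across y, 24 mm across z, from x = -45 to 51 mm. At the start it slopes some 38 degrees, handle up, y level, origin 125 mm above the bench. Level: x horizontal, tip any way round.
- iron_tip (a point): Tip of the iron's blade, on its axis, 146 mm from the iron's origin. Between handle and tip: steel collar of 28 mm diameter (x = 51 to 55 mm), round steel barrel of 16 mm diameter (to 131 mm), small brass blade.
- tape_roll: Bystander: cardboard tape roll lying flat, 90 mm outside diameter, 22 mm high, between the control unit and the stand, on the robot's side. Origin: centre of its underside.
- jar: Bystander: brown glass jar with a black cap, 60 mm diameter, 70 mm high, on the far right. Origin: centre of its underside.
- notebooks: Bystander: two stacked notebooks, 90 x 140 x 26 mm, at the middle of the far side. Origin: centre of the underside.

How it is judged:
By the outcome, as a careful person would: the job done as asked, in the order asked, and still so for the second after the job is handed in, while the arm keeps its last pose, push and grip.
It also fails if it takes over 58 s, if anything falls off the work surface, if the arm or the gripper's body presses on something with over 40 N, if the wrist force passes 120 N, or if a joint passes its speed limit or range.

## Robot

A 6-joint arm with a two-finger parallel gripper is mounted at the origin on the work surface. World frame = base frame: x ahead of the robot, y to its left, z up, the work surface at z = 0. Lengths are in m, angles in rad, forces in N, time in s.
With the tool pointing down it reaches from about 0.35 to 0.975 m from the base axis. Payload 4.9 kg.
Tool frame: the origin (TCP) lies midway between the tips of the shut fingers; the grasp point (between the pads) lies 19 mm behind it; z points along the fingers, y is the direction in which the jaws open and shut (so a half turn about z gives the same grasp; the last joint's range is limited). The gripper opens to 85 mm and grips with 20 to 120 N. Pads are 22 mm wide; open, the fingers measure 114 mm over their backs; the gripper's body (76 mm by 85 mm) begins 54 mm behind the grasp point. The pads swing forward as they close: fully open they stand 13 mm farther back than shut.
Start: joints at [-0.119, 0.053, 1.613, -0, 1.476, -0.119], TCP at [0.625, 0, 0.231] pointing down, gripper open.
Joint ranges: [-3.01, 3.01], [-1.01, 2.22], [0.06, 2.58], [-1.02, 4.17], [0.09, 2.62], [-3.14, 3.14]. Speed limits (rad/s): [2.57, 2.57, 3.14, 3.14, 3.14, 3.14].

## Interface

Orientations are given as a rotation vector (axis times angle).
In Python, from station import ctrl gives the robot as it stands.
- The arm moves only by the tool play_rows, never from a script. Its argument "motion" is a list that holds one entry, the list of rows, each a list of 7 numbers: the closure, from -1 (fully open) to 1 (shut), then the shift along the tool's x, y, z in cm, then the turn, a rotation vector about the tool's x, y, z in degrees. A call has 1 to 20 rows; each row is the pose to reach, as a shift and turn from the pose measured when the call began, along the tool's axes at that moment; what a row does not reach only later rows make up. A row lasts 1/8 s, in which the tool goes at most 62.5 mm and 10.7 degrees, less where a joint would pass 70% of its speed; a pose out of reach is approached as far as the arm can. A call with a gripper value outside its range is refused whole. The fingers move at their own pace and stop on an object; "newtons" is the grip in N (left out, the last holds). Time passes only in rows, so rows that repeat a pose let the fingers close. It gives the time, the measured TCP pose, the force and the opening at its end, in the units of the state.
- ctrl.get_obs(): the state, without advancing time (a new reading comes with each control period).
- ctrl.get_image(name): name is "scene" or "side" or "wrist"; returns a dict with "color" (480x640x3 uint8, red, green, blue), "mtx" (3x3 intrinsics, pixels), "T" (4x4, takes a point from camera to world coordinates). Camera axes: x right, y up, looking along -z (the intrinsics and any distortion apply to the point x, -y, -z); pixel columns grow to the right and rows downward; lengths in m; the calibration is good to about 2 mm. A picture is of the moment at which its call begins. There is no depth.
- ctrl.finish_job(): hands the job in, once; it reports no verdict.
The state is a dict: "t": time; "q": joint angles; "dq": joint speeds; "effort": joint torques, N m; "tool_pos": TCP position; "tool_rot": TCP orientation; "contact_force": force on the tool from outside, world axes, zero at the start; "wrist_torque": the same for the moment, N m; "opening": finger opening in m.
Only numpy, scipy, OpenCV 4.12 (cv2) and the standard library are available. Lean on these libraries where they do the work, as an engineer would, in place of code of your own. Each camera call takes 0.05 s, during which the arm holds its last target.

## Working session

There is one attempt and no reset: what is moved stays moved. The work goes in short steps, Python scripts to look and compute and a tool call to move; the robot and the scene stay as the last step left them, time stands still between calls to the robot, and variables do not carry over. Pictures are saved under pics/ and viewed, and the job is handed in when it is done.

Besides the shell and the picture viewer there is one more tool, called by a JSON object that holds its "method" and its "body", one argument or row to a line. play_rows: Moves the arm, as the interface text tells. Its arguments: {"type":"object","properties":{"motion":{"type":"array"},"newtons":{"type":"number"}},"required":["motion"]}

```bash
mkdir -p pics; ls; python3 - <<'E'
from station import ctrl
import cv2
for n in ["scene","side","wrist"]:
    im=ctrl.get_image(n); cv2.imwrite(f"pics/{n}0.png",im["color"][:,:,::-1]); print(n,im["mtx"].round(1).tolist(),im["T"].round(3).tolist(),[k for k in im])
o=ctrl.get_obs(); print(o["t"],o["tool_pos"],o["tool_rot"],o["opening"])
E
```

```text
pics
scene [[508.8, 0.0, 322.6], [0.0, 508.8, 245.2], [0.0, 0.0, 1.0]] [[0.618, -0.643, 0.452, 1.0], [0.786, 0.508, -0.352, -0.322], [-0.003, 0.573, 0.819, 0.844], [0.0, 0.0, 0.0, 1.0]] ['color', 'mtx', 'T']
side [[593.0, 0.0, 320.3], [0.0, 593.0, 241.7], [0.0, 0.0, 1.0]] [[0.728, 0.456, -0.513, 0.061], [-0.686, 0.494, -0.534, -0.565], [0.01, 0.74, 0.672, 0.834], [0.0, 0.0, 0.0, 1.0]] ['color', 'mtx', 'T']
wrist [[426.5, 0.0, 315.2], [0.0, 426.5, 245.8], [0.0, 0.0, 1.0]] [[1.0, -0.001, 0.003, 0.624], [-0.0, 0.952, 0.306, 0.078], [-0.003, -0.306, 0.952, 0.372], [0.0, 0.0, 0.0, 1.0]] ['color', 'mtx', 'T']
0.15 [6.24520247e-01 4.50261374e-05 2.30322017e-01] [-2.22060055e+00 -2.22049565e+00  1.52948409e-03] 0.08543913982161343
```

View pics/scene0.png

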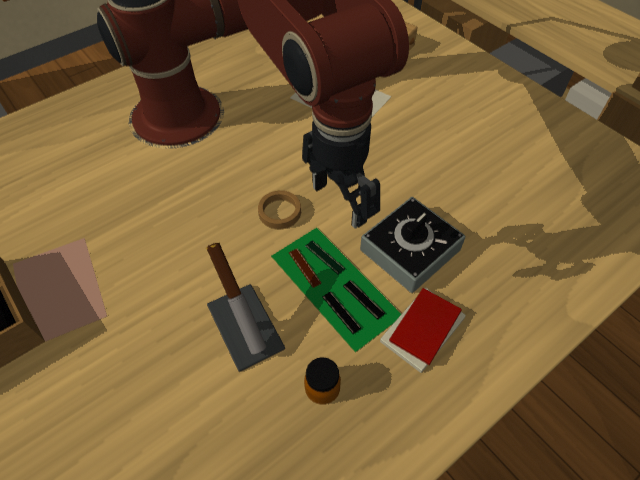

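View pics/side0.png

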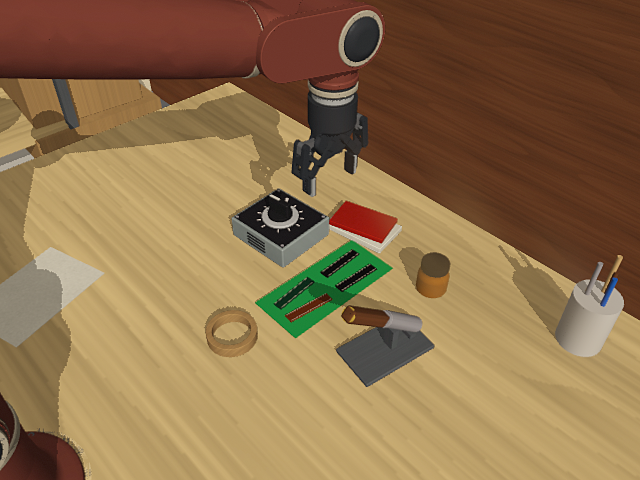

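View pics/wrist0.png

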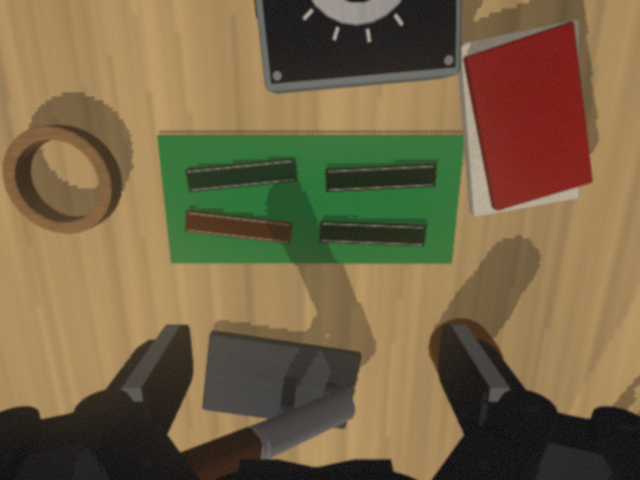

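The unit is at about (412,240) in scene and (280,220) in side. The stand is at about (245,325) in scene and (385,345) in side. I'll enlarge both.

```bash
python3 - <<'E'
import cv2
def crop(f,x,y,w,h,s,o):
    i=cv2.imread(f)[y:y+h,x:x+w]; i=cv2.resize(i,None,fx=s,fy=s,interpolation=cv2.INTER_CUBIC)
    for k in range(0,w,10):
        cv2.line(i,(k*s,0),(k*s,6 if k%50 else 14),(0,255,255),1)
        if (x+k)%20==0: cv2.putText(i,str(x+k),(k*s,24),0,.4,(0,255,255),1)
    for k in range(0,h,10):
        cv2.line(i,(0,k*s),(6,k*s),(0,255,255),1)
        if (y+k)%20==0: cv2.putText(i,str(y+k),(8,k*s+4),0,.4,(0,255,255),1)
    cv2.imwrite(o,i)
crop("pics/scene0.png",350,190,120,100,6,"pics/a.png")
crop("pics/side0.png",220,180,120,90,6,"pics/b.png")
crop("pics/scene0.png",190,230,110,150,4,"pics/c.png")
crop("pics/side0.png",320,290,130,110,5,"pics/d.png")
E
```

```text
(no output)
```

View pics/a.png

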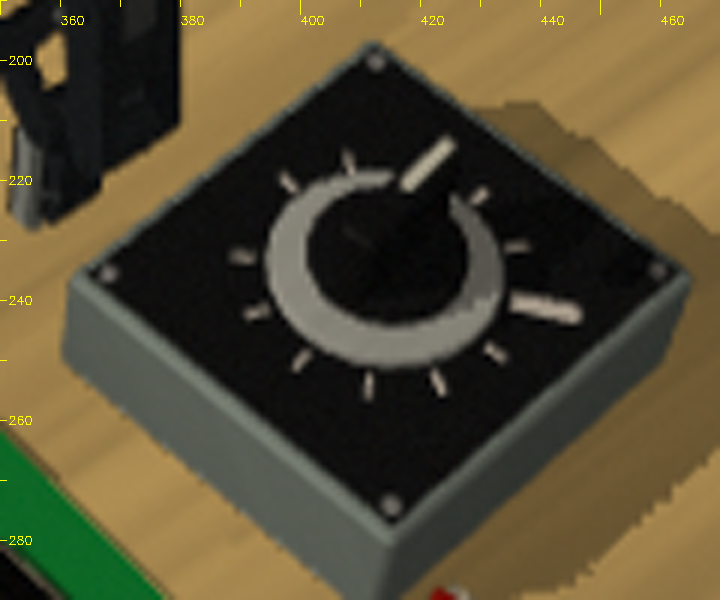

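View pics/b.png

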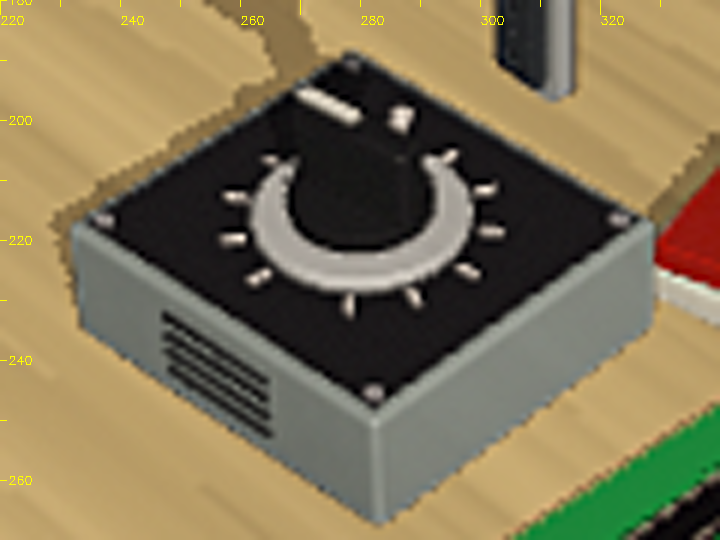

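View pics/c.png

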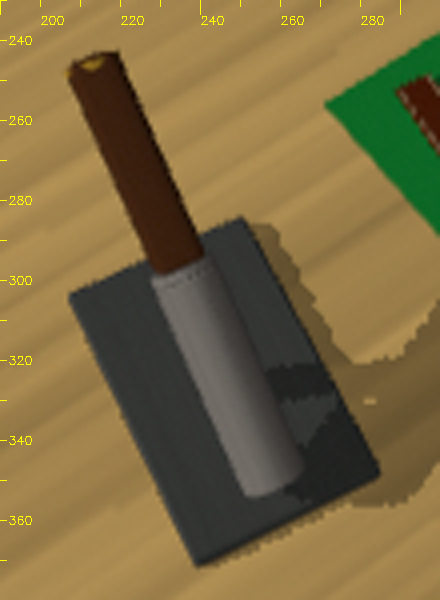

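View pics/d.png

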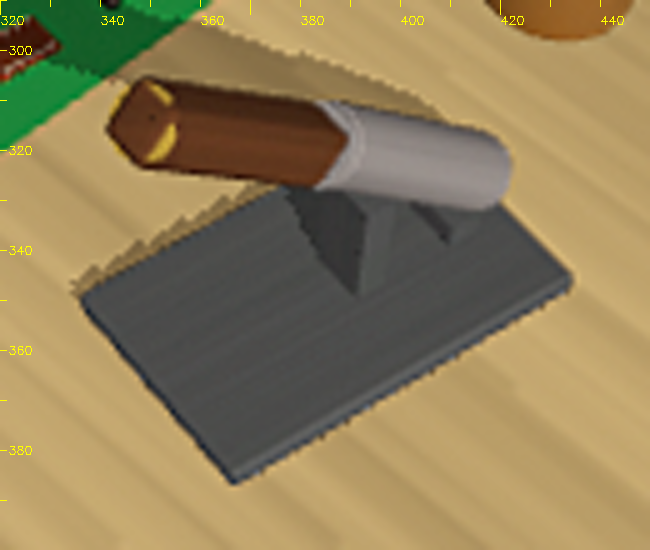

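```bash
cat > h.py <<'E'
import numpy as np, cv2
from scipy.optimize import least_squares
from scipy.spatial.transform import Rotation as R
def proj(im,P):
    P=np.atleast_2d(P); Ti=np.linalg.inv(im["T"]); c=P@Ti[:3,:3].T+Ti[:3,3]
    c=c*[1,-1,-1]; u=c@im["mtx"].T; return u[:,:2]/u[:,2:]
def ray(im,uv,z):
    d=np.linalg.inv(im["mtx"])@[*uv,1]; d=im["T"][:3,:3]@(d*[1,-1,-1]); o=im["T"][:3,3]
    return o+d*(z-o[2])/d[2]
def pose(p,L):
    x,y,a=p; c,s=np.cos(a),np.sin(a); L=np.atleast_2d(L)
    return np.c_[x+c*L[:,0]-s*L[:,1],y+s*L[:,0]+c*L[:,1],L[:,2]]
def fit(obs,p0):  # obs list of (im,L,uv)
    f=lambda p:np.concatenate([(proj(i,pose(p,L))-np.array(uv)).ravel() for i,L,uv in obs])
    r=least_squares(f,p0); return r.x,r.fun.reshape(-1,2)
def crop(img,x,y,w,h,s,o):
    i=cv2.resize(img[y:y+h,x:x+w],None,fx=s,fy=s,interpolation=cv2.INTER_CUBIC)
    for k in range(0,w,10):
        cv2.line(i,(k*s,0),(k*s,6),(0,255,255),1)
        if (x+k)%20==0: cv2.putText(i,str(x+k),(k*s,18),0,.4,(0,255,255),1)
    for k in range(0,h,10):
        cv2.line(i,(0,k*s),(6,k*s),(0,255,255),1)
        if (y+k)%20==0: cv2.putText(i,str(y+k),(8,k*s+4),0,.4,(0,255,255),1)
    cv2.imwrite(o,i)
E
python3 - <<'E'
from station import ctrl
from h import *
S=ctrl.get_image("scene");D=ctrl.get_image("side")
mm=lambda *a:np.array(a)
h=mm([-.07,-.075,.05],[.07,-.075,.05],[.07,.075,.05],[-.07,.075,.05])
us=[(361,236),(415,280),(464,235),(412,197)]
ud=[(282,249),(329,216),(278,189),(232,219)]
for o in ([(S,h,us)],[(D,h,ud)],[(S,h,us),(D,h,ud)]):
    p,r=fit(o,[.75,.2,0]); print("unit",p.round(4),r.round(1).tolist())
pu=p
b=mm([-.075,-.045,.01],[.075,-.045,.01],[.075,.045,.01],[-.075,.045,.01])
bs=[(207.5,304),(238,371),(284.5,348),(250.5,284.5)]; bd=[(367,386),(434,346),(336,349)]
for o in ([(S,b,bs)],[(D,b[[0,1,3]],bd)],[(S,b,bs),(D,b[[0,1,3]],bd)]):
    p,r=fit(o,[.7,-.2,0]); print("stand",p.round(4),r.round(1).tolist())
ps=p
ir=pose(ps,[-.01-.766*.055,0,.125]); print("iron origin pred",ir)
end=pose(ps,[-.01-.766*.1,0,.09+.643*.1]); mo=pose(ps,[-.01,0,.09])
for n,i in (("s",S),("d",D)): print(n,"end,mouth,org",proj(i,np.r_[end,mo,ir]).round(1).tolist(), "axis top",proj(i,pose(pu,[0,0,.094])).round(1))
# knob direction & mark, in unit angle
for n,i,uv,z in (("mark s",S,(440.5,241),.051),("mark d",D,(284.5,199),.051),("line s",S,(424,213),.094),("line d",D,(269,195),.094)):
    P=ray(i,uv,z); d=P[:2]-pu[:2]; a=np.arctan2(d[1],d[0])-pu[2]; print(n,P.round(4),np.hypot(*d).round(4),"world ang",np.degrees(a+pu[2]).round(1),"dial",((np.pi-a)%(2*np.pi)).round(3))
E
```

```text
unit [0.652  0.1697 0.0874] [[-1.3, -0.2], [-0.1, 1.2], [2.1, 0.3], [-0.8, -1.9]]
unit [0.6494 0.1682 0.0963] [[1.0, 2.0], [1.0, 0.4], [-0.2, -1.9], [-1.8, -1.3]]
unit [0.6511 0.1695 0.0912] [[-1.6, -0.3], [-0.3, 0.9], [1.7, -0.1], [-1.4, -2.2], [0.9, 1.3], [1.2, -0.1], [0.3, -2.5], [-1.5, -2.1]]
stand [ 0.5913 -0.1829 -0.172 ] [[-1.2, -0.6], [-0.1, 0.9], [0.9, 0.4], [0.4, -1.0]]
stand [ 0.5852 -0.1848 -0.162 ] [[-0.3, 0.2], [1.4, -0.6], [-1.1, 0.1]]
stand [ 0.5888 -0.1835 -0.1679] [[-2.3, -1.3], [-1.0, -0.0], [-0.1, -0.7], [-0.8, -1.8], [0.3, -1.7], [2.2, -2.0], [-0.1, -1.7]]
iron origin pred [[ 0.53739192 -0.174744    0.125     ]]
s end,mouth,org [[211.5, 244.0], [235.2, 298.5], [222.3, 268.9]] axis top [[415.9 221.4]]
d end,mouth,org [[349.2, 311.4], [385.5, 317.9], [366.2, 314.6]] axis top [[279.7 199.6]]
mark s [0.6944 0.2014 0.051 ] 0.0538 world ang 36.4 dial 2.597
mark d [0.6943 0.2068 0.051 ] 0.057 world ang 40.8 dial 2.521
line s [0.6463 0.1954 0.094 ] 0.0263 world ang 100.6 dial 1.477
line d [0.6449 0.1955 0.094 ] 0.0268 world ang 103.4 dial 1.429
```

{"method": "play_rows", "body": {
  "motion": [
    [[-1, 5, 0.8, 0, 0, 0, -4], [-1, 10, 1.6, 0, 0, 0, -8], [-1, 15, 2.4, 0, 0, 0, -12], [-1, 16.95, 2.66, 0, 0, 0, -12], [-1, 16.95, 2.66, 0, 0, 0, -12], [-1, 16.95, 2.66, 0, 0, 0, -12]]
  ]
}}

```text
t: 1.0
tool_pos: [0.6513, 0.1682, 0.2305]
tool_rot: [-1.978, -2.44, 0.002]
contact_force: [0.7, 0.9, 0.3]
opening: 0.0856
```

```bash
python3 - <<'E'
from station import ctrl
from h import *
W=ctrl.get_image("wrist"); i=W["color"][:,:,::-1].copy(); cv2.imwrite("pics/w1.png",i)
S=ctrl.get_image("scene"); cv2.imwrite("pics/s1.png",S["color"][:,:,::-1])
o=ctrl.get_obs(); print(o["t"],o["tool_pos"],R.from_rotvec(o["tool_rot"]).as_matrix().round(3).tolist(),o["contact_force"])
pu=[.6511,.1695,.0912]
print(proj(W,pose(pu,[[0,0,.094],[-.07,-.075,.05],[.07,-.075,.05],[.07,.075,.05],[-.07,.075,.05]])).round(1).tolist())
E
```

```text
1.1 [0.65134518 0.16798335 0.23072488] [[-0.206, 0.979, -0.001], [0.979, 0.206, -0.0], [-0.0, -0.001, -1.0]] [ 0.64198275  0.46773832 -0.38257606]
[[317.7, 228.3], [222.3, 291.7], [390.2, 309.8], [425.2, 124.2], [232.8, 100.6]]
```

View pics/w1.png

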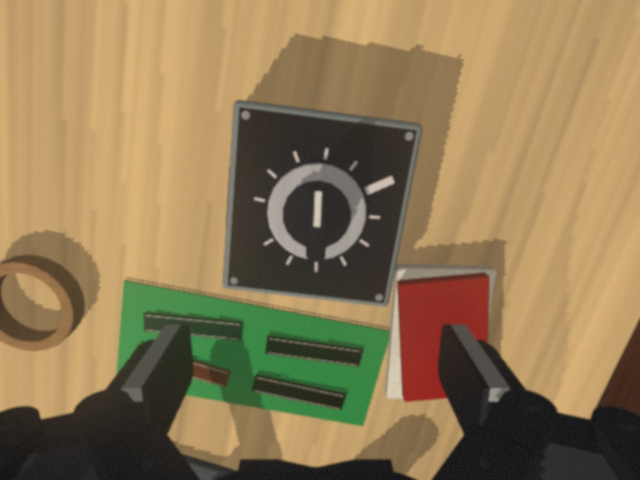

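The wrist view has the line from (318,228) to (318,192) and the long mark from about (366,192) to (395,180). I'll refine that in a crop.

```bash
python3 - <<'E'
import cv2
from h import crop
crop(cv2.imread("pics/w1.png"),240,140,170,140,4,"pics/w1c.png")
E
```

```text
(no output)
```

View pics/w1c.png

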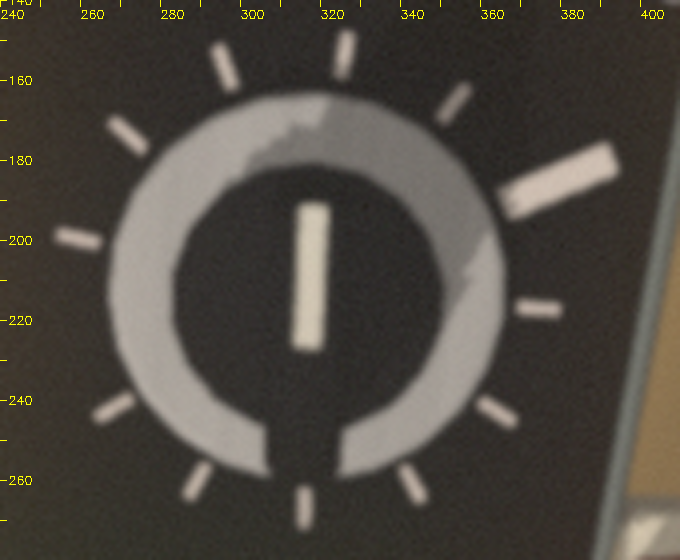

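```bash
python3 - <<'E'
from station import ctrl
from h import *
W=ctrl.get_image("wrist")
t=[(377.5,185),(350,166),(323,153.5),(293,156.5),(268.5,173.5),(256.5,199.5),(265,242),(286,260),(312.5,267),(340,261),(361,243),(371.5,217)]
P=np.array([ray(W,u,.051)[:2] for u in t])
f=lambda q:np.hypot(*(P-q[:2]).T)-q[2]
r=least_squares(lambda q:f(q)[1:],[.65,.17,.05]); c=r.x; print("centre,R",c.round(4),(f(c)*1e3).round(1)); 
d=P-c[:2]; print("tick world deg",np.degrees(np.arctan2(d[:,1],d[:,0])).round(1))
a=ray(W,(315.5,191.5),.094);b=ray(W,(313.5,227),.094);print("line",a.round(4),b.round(4),np.degrees(np.arctan2(*(a-b)[[1,0]])), np.degrees(np.arctan2(*(a[:2]-c[:2])[::-1])),np.hypot(*(a-b)[:2]))
E
```

```text
centre,R [0.648  0.1695 0.0451] [ 7.9 -0.2  0.2  0.1  0.1 -0.3  0.2 -0.2  0.   0.1 -0.1  0.1]
tick world deg [  35.5   64.3   92.8  121.5  150.3  178.9 -136.1 -107.6  -79.2  -50.2
  -21.6    7.2]
line [0.6446 0.1936 0.094 ] [0.6483 0.1696 0.094 ] 98.68149858706882 98.0882877007489 0.024286685288806707
```

{"method": "play_rows", "body": {
  "motion": [
    [[-1, 0.2, -0.3, 4, 0, 0, 3.2], [-1, 0.2, -0.3, 8, 0, 0, 3.2], [-1, 0.2, -0.3, 12, 0, 0, 3.2], [-1, 0.2, -0.3, 15, 0, 0, 3.2], [-1, 0.2, -0.3, 16.1, 0, 0, 3.2], [-1, 0.2, -0.3, 16.1, 0, 0, 3.2], [-1, 0.2, -0.3, 16.1, 0, 0, 3.2]]
  ]
}}

```text
t: 2.02
tool_pos: [0.6493, 0.1693, 0.072]
tool_rot: [2.046, 2.382, 0.003]
contact_force: [-0.4, 0.5, -0.9]
opening: 0.0854
```

{"method": "play_rows", "body": {
  "motion": [
    [[1, 0, 0, 0, 0, 0, 0], [1, 0, 0, 0, 0, 0, 0], [1, 0, 0, 0, 0, 0, 0], [1, 0, 0, 0, 0, 0, 0], [1, 0, 0, 0, 0, 0, 0], [1, 0, 0, 0, 0, 0, 0], [1, 0, 0, 0, 0, 0, 0], [1, 0, 0, 0, 0, 0, 0]]
  ],
  "newtons": 25
}}

```text
t: 3.02
tool_pos: [0.6514, 0.1696, 0.0726]
tool_rot: [2.044, 2.379, 0.009]
contact_force: [6.0, 2.0, -2.4]
opening: 0.0133
```

```bash
python3 - <<'E'
from station import ctrl
from h import *
W=ctrl.get_image("wrist"); i=W["color"][:,:,::-1].copy(); cv2.imwrite("pics/w2.png",i)
o=ctrl.get_obs(); print(o["t"],o["tool_pos"],R.from_rotvec(o["tool_rot"]).as_matrix().round(3).tolist(),o["contact_force"],o["opening"],o["q"])
E
```

```text
3.075 [0.65132992 0.16958833 0.07258216] [[-0.151, 0.989, 0.008], [0.989, 0.151, 0.001], [-0.0, 0.008, -1.0]] [ 6.18609144  1.45642053 -2.78505516] 0.013562495906699695 [ 1.44245619e-01  2.94739633e-01  1.61665277e+00  4.09173326e-06
  1.22239424e+00 -6.85531427e-03]
```

View pics/w2.png

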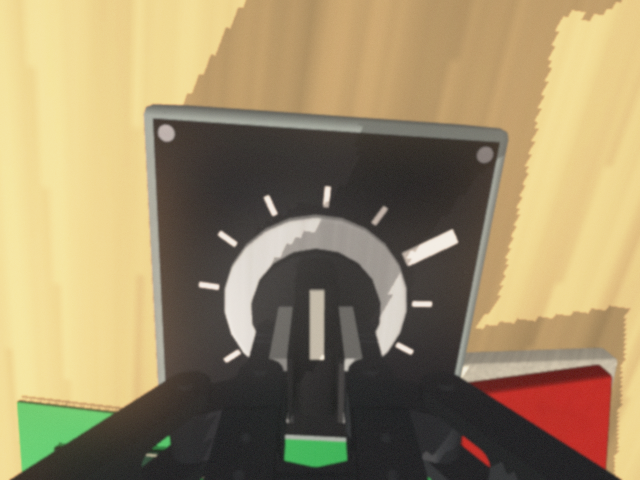

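{"method": "play_rows", "body": {
  "motion": [
    [[1, 0, 0, 0, 0, 0, 8], [1, 0, 0, 0, 0, 0, 16], [1, 0, 0, 0, 0, 0, 24], [1, 0, 0, 0, 0, 0, 32], [1, 0, 0, 0, 0, 0, 40], [1, 0, 0, 0, 0, 0, 48], [1, 0, 0, 0, 0, 0, 56], [1, 0, 0, 0, 0, 0, 63], [1, 0, 0, 0, 0, 0, 63], [1, 0, 0, 0, 0, 0, 63], [1, 0, 0, 0, 0, 0, 63]]
  ]
}}

```text
t: 4.45
tool_pos: [0.6506, 0.17, 0.0725]
tool_rot: [2.99, 0.964, 0.01]
contact_force: [-4.0, 2.1, 4.6]
opening: 0.0137
```

```bash
python3 - <<'E'
from station import ctrl
from h import *
W=ctrl.get_image("wrist"); i=W["color"][:,:,::-1].copy(); cv2.imwrite("pics/w3.png",i)
o=ctrl.get_obs(); print(o["t"],o["tool_pos"],R.from_rotvec(o["tool_rot"]).as_matrix().round(3).tolist(),o["contact_force"],o["wrist_torque"],o["opening"],o["q"])
m=R.from_rotvec(o["tool_rot"]).as_matrix(); print(np.degrees(np.arctan2(m[1,0],m[0,0])))
E
```

```text
4.5 [0.65059705 0.17004573 0.07252935] [[0.812, 0.584, 0.006], [0.584, -0.812, 0.002], [0.006, 0.002, -1.0]] [-5.6153837   2.81415777  3.76436632] [0.45881284 1.03763926 0.02342071] 0.013357321173688852 [1.44666954e-01 2.94532249e-01 1.61699857e+00 1.05564761e-03
 1.22405481e+00 1.09159599e+00]
35.72489205501773
```

View pics/w3.png

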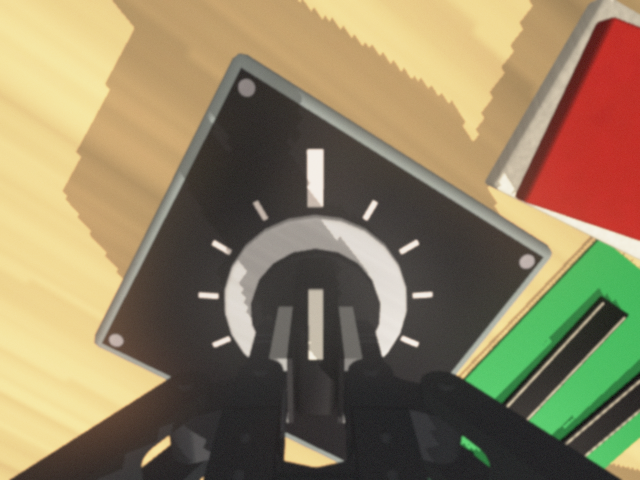

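The mark at (315,178) and the line at (316,325) are in line. I'll open the gripper and lift straight up.

{"method": "play_rows", "body": {
  "motion": [
    [[-1, 0, 0, 0, 0, 0, 0], [-1, 0, 0, 0, 0, 0, 0], [-1, 0, 0, 0, 0, 0, 0], [-1, 0, 0, 0, 0, 0, 0], [-1, 0, 0, 0, 0, 0, 0], [-1, 0, 0, -4, 0, 0, 0], [-1, 0, 0, -9, 0, 0, 0], [-1, 0, 0, -14, 0, 0, 0], [-1, 0, 0, -18, 0, 0, 0], [-1, 0, 0, -18, 0, 0, 0], [-1, 0, 0, -18, 0, 0, 0]]
  ]
}}

```text
t: 5.88
tool_pos: [0.6492, 0.1696, 0.2516]
tool_rot: [-2.99, -0.964, -0.008]
contact_force: [-0.0, 0.5, -1.0]
opening: 0.0857
```

```bash
python3 - <<'E'
from station import ctrl
from h import *
W=ctrl.get_image("wrist"); i=W["color"][:,:,::-1].copy(); crop(i,200,120,220,160,3,"pics/w4.png")
o=ctrl.get_obs(); print(o["t"],o["tool_pos"],R.from_rotvec(o["tool_rot"]).as_matrix().round(3).tolist(),o["contact_force"],o["opening"])
E
```

```text
5.925 [0.64875438 0.16957911 0.25046174] [[0.812, 0.584, 0.003], [0.584, -0.812, 0.001], [0.003, 0.001, -1.0]] [ 0.02447747  0.16426284 -0.7015785 ] 0.08517691428933291
```

View pics/w4.png

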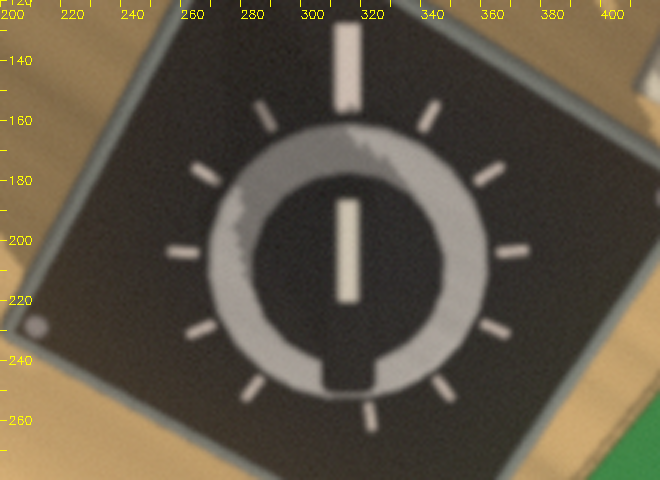

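The dial line and the mark are both at u≈315, so the dial is set. Next I'll hover over the iron.

{"method": "play_rows", "body": {
  "motion": [
    [[-1, -3, 2, -2, 0, 0, 4], [-1, -7, 4.6, -2, 0, 0, 9], [-1, -11, 7.3, -2, 0, 0, 15], [-1, -15, 10, -2, 0, 0, 21], [-1, -19, 12.6, -2, 0, 0, 27], [-1, -23, 15.3, -2, 0, 0, 33], [-1, -27, 18, -2, 0, 0, 39], [-1, -30.4, 20.2, -2, 0, 0, 45.3], [-1, -30.4, 20.2, -2, 0, 0, 45.3], [-1, -30.4, 20.2, -2, 0, 0, 45.3], [-1, -30.4, 20.2, -2, 0, 0, 45.3]]
  ]
}}

```text
t: 7.3
tool_pos: [0.52, -0.1709, 0.2689]
tool_rot: [-3.129, 0.259, -0.003]
contact_force: [0.5, -0.7, -0.3]
opening: 0.0853
```

```bash
python3 - <<'E'
from station import ctrl
from h import *
W=ctrl.get_image("wrist"); i=W["color"][:,:,::-1].copy(); cv2.imwrite("pics/w5.png",i)
S=ctrl.get_image("scene"); print("tape",ray(S,(280,205),.022))
o=ctrl.get_obs(); print(o["t"],o["tool_pos"],R.from_rotvec(o["tool_rot"]).as_matrix().round(3).tolist(),o["contact_force"],o["q"])
ps=[ 0.5888,-0.1835,-0.1679]
print(proj(W,pose(ps,[[-.01-.766*.1,0,.09+.643*.1],[-.01,0,.09],[-.01-.766*.055,0,.125]])).round(1).tolist())
E
```

```text
tape [0.41078567 0.02446745 0.022     ]
7.4 [ 0.52014757 -0.17094111  0.26931857] [[0.986, -0.164, 0.003], [-0.164, -0.986, 0.002], [0.002, -0.002, -1.0]] [ 0.2284976  -0.4929689  -0.94102181] [-0.45483718 -0.1540761   1.74923933  0.00267429  1.54494891  1.28105315]
[[316.4, 262.9], [316.7, 133.8], [316.6, 200.5]]
```

View pics/w5.png

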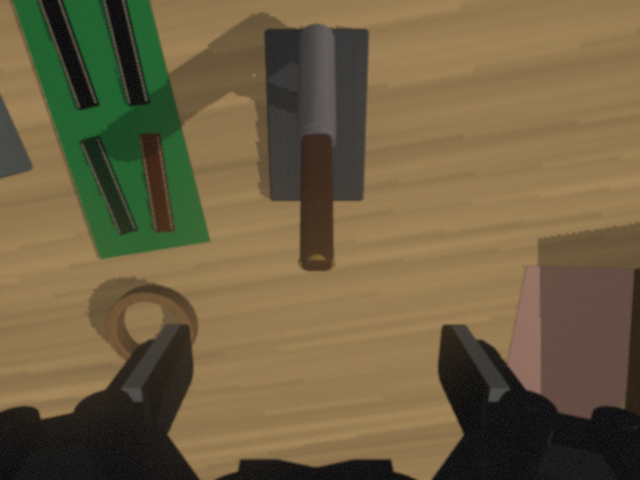

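The handle end at (317,265) and the mouth at (317,134) match the prediction to about 2 px. I'll approach tilted back 20° and close.

{"method": "play_rows", "body": {
  "motion": [
    [[-1, 2, 0.1, 3, 0, -8, 0], [-1, 4.2, 0.1, 6, 0, -16, 0], [-1, 4.2, 0.1, 8, 0, -20, 0], [-1, 4.2, 0.1, 8, 0, -20, 0], [-1, 3.2, 0.1, 10.8, 0, -20, 0], [-1, 2.1, 0.1, 13.7, 0, -20, 0], [-1, 1.1, 0.1, 16.5, 0, -20, 0], [-1, 1.1, 0.1, 16.5, 0, -20, 0], [-1, 1.1, 0.1, 16.5, 0, -20, 0]]
  ]
}}

```text
t: 8.52
tool_pos: [0.5325, -0.1739, 0.1068]
tool_rot: [-3.057, 0.252, 0.529]
contact_force: [0.7, 1.0, 1.6]
opening: 0.0853
```

```bash
python3 - <<'E'
from station import ctrl
from h import *
W=ctrl.get_image("wrist"); cv2.imwrite("pics/w6.png",W["color"][:,:,::-1])
D=ctrl.get_image("side"); crop(D["color"][:,:,::-1].copy(),270,220,200,160,4,"pics/d6.png")
o=ctrl.get_obs(); print(o["t"],o["tool_pos"],R.from_rotvec(o["tool_rot"]).as_matrix().round(3).tolist(),o["contact_force"],o["q"])
E
```

```text
8.625 [ 0.53285777 -0.17402747  0.10686488] [[0.929, -0.164, -0.331], [-0.154, -0.986, 0.056], [-0.336, -0.001, -0.942]] [0.11635915 0.01710997 0.30473594] [-0.4082975   0.23733548  1.65274837 -0.08006577  1.58471149  1.33961532]
```

View pics/w6.png

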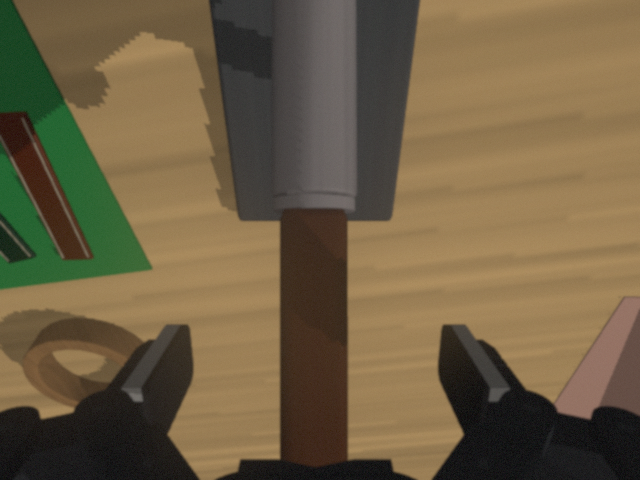

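View pics/d6.png

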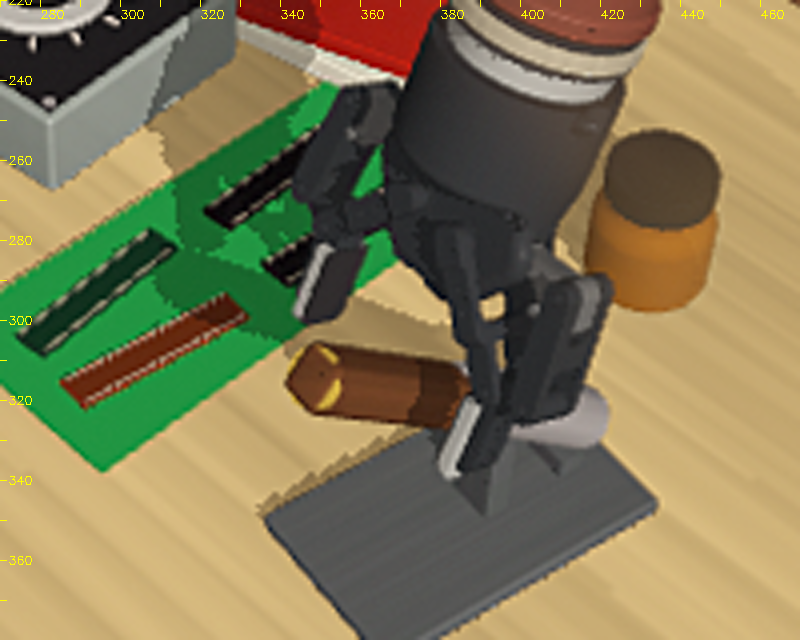

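Both views show the handle centred between the fingers (u≈314 in wrist). Closing now.

{"method": "play_rows", "body": {
  "motion": [
    [[1, 0, 0, 0, 0, 0, 0], [1, 0, 0, 0, 0, 0, 0], [1, 0, 0, 0, 0, 0, 0], [1, 0, 0, 0, 0, 0, 0], [1, 0, 0, 0, 0, 0, 0], [1, 0, 0, 0, 0, 0, 0], [1, 0, 0, 0, 0, 0, 0], [1, 0, 0, 0, 0, 0, 0]]
  ],
  "newtons": 70
}}

```text
t: 9.62
tool_pos: [0.533, -0.174, 0.1071]
tool_rot: [-3.057, 0.252, 0.528]
contact_force: [0.4, 1.0, 3.3]
opening: 0.0212
```

```bash
python3 - <<'E'
from station import ctrl
from h import *
W=ctrl.get_image("wrist"); cv2.imwrite("pics/w7.png",W["color"][:,:,::-1])
D=ctrl.get_image("side"); crop(D["color"][:,:,::-1].copy(),270,220,200,160,4,"pics/d7.png")
o=ctrl.get_obs(); m=R.from_rotvec(o["tool_rot"]).as_matrix(); print(o["t"],o["tool_pos"],m.round(3).tolist(),o["contact_force"],o["opening"])
for a in (38,40):
    a=np.radians(a); c=np.array([-np.cos(a)*np.cos(.168),np.cos(a)*np.sin(.168),np.sin(a)]); print((m.T@c).round(4))
E
```

```text
9.725 [ 0.53295872 -0.17394091  0.10704349] [[0.929, -0.164, -0.331], [-0.154, -0.986, 0.056], [-0.336, -0.001, -0.942]] [-1.05866517  1.78234087  3.71563569] 0.020320101451135875
[-0.9489 -0.0032 -0.3155]
[-0.9373 -0.0032 -0.3484]
```

View pics/w7.png

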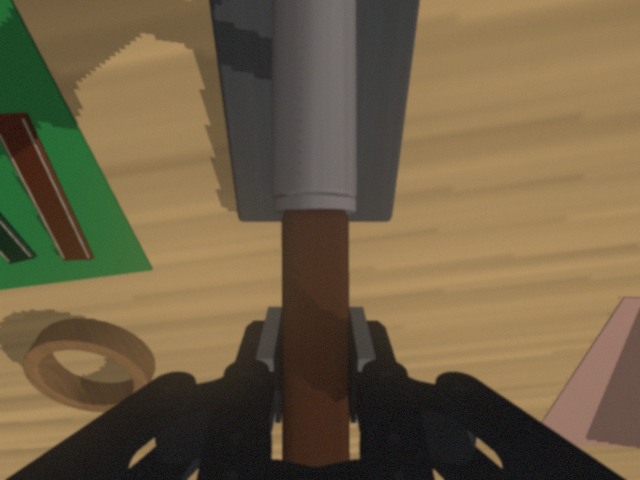

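View pics/d7.png

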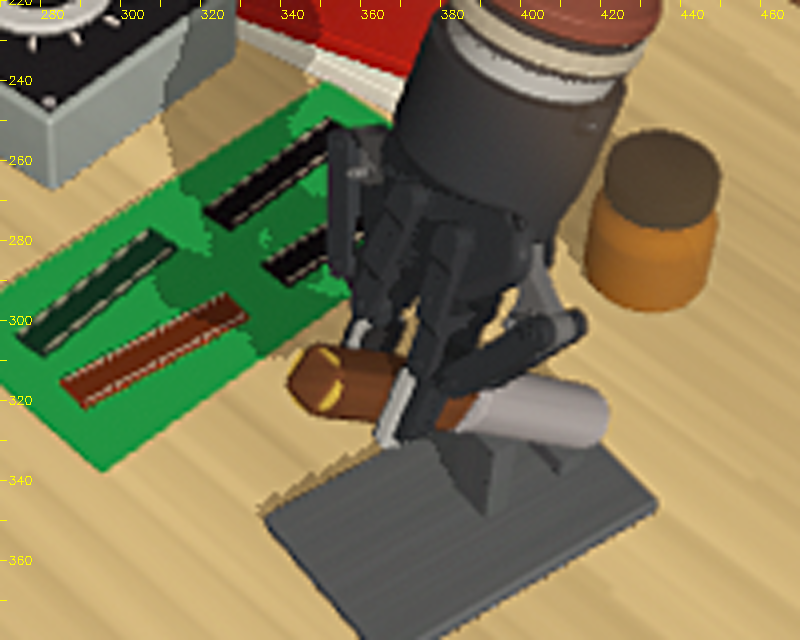

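{"method": "play_rows", "body": {
  "motion": [
    [[1, -0.94, 0, -0.34, 0, 0, 0], [1, -1.88, 0, -0.68, 0, 0, 0], [1, -2.82, 0, -1.02, 0, 0, 0], [1, -3.76, 0, -1.36, 0, 0, 0], [1, -4.7, 0, -1.7, 0, 0, 0], [1, -4.7, 0, -1.7, 0, 0, 0]]
  ]
}}

```text
t: 10.48
tool_pos: [0.4944, -0.1677, 0.1393]
tool_rot: [-3.057, 0.253, 0.528]
contact_force: [-0.4, -0.4, -2.0]
opening: 0.0211
```

```bash
python3 - <<'E'
from station import ctrl
from h import *
W=ctrl.get_image("wrist"); cv2.imwrite("pics/w8.png",W["color"][:,:,::-1])
D=ctrl.get_image("side"); crop(D["color"][:,:,::-1].copy(),270,220,200,160,4,"pics/d8.png")
o=ctrl.get_obs(); m=R.from_rotvec(o["tool_rot"]).as_matrix(); print(o["t"],o["tool_pos"],m.round(3).tolist(),o["contact_force"],o["wrist_torque"],o["opening"])
E
```

```text
10.575 [ 0.49468012 -0.16763929  0.13875194] [[0.929, -0.164, -0.331], [-0.154, -0.986, 0.056], [-0.336, -0.001, -0.942]] [-0.16808304 -0.05986659 -1.18150711] [-4.67413323e-02 -2.61854560e-01 -2.03086512e-04] 0.0208539098905588
```

View pics/w8.png

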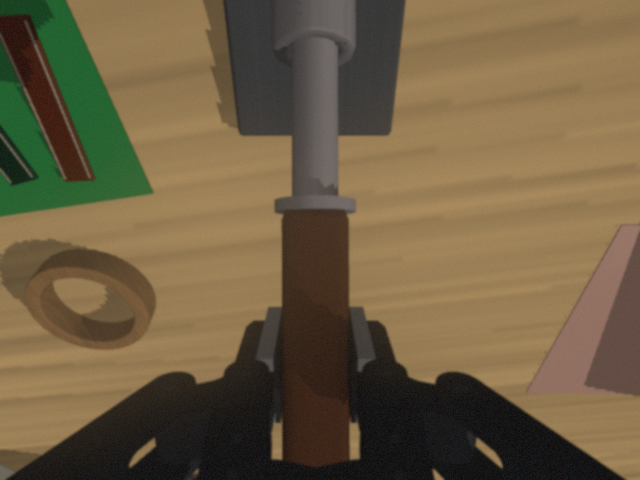

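View pics/d8.png

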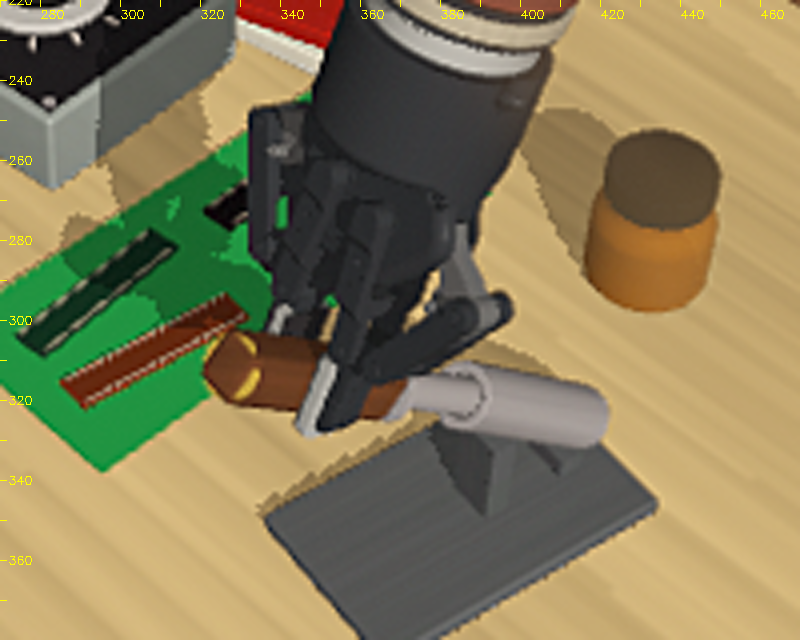

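It's sliding cleanly with the collar fixed in the wrist view, about 5 cm out at under 2 N. I'll pull another 8 cm.

{"method": "play_rows", "body": {
  "motion": [
    [[1, -0.94, 0, -0.34, 0, 0, 0], [1, -1.88, 0, -0.68, 0, 0, 0], [1, -2.82, 0, -1.02, 0, 0, 0], [1, -3.76, 0, -1.36, 0, 0, 0], [1, -4.7, 0, -1.7, 0, 0, 0], [1, -5.64, 0, -2.04, 0, 0, 0], [1, -6.58, 0, -2.38, 0, 0, 0], [1, -7.52, 0, -2.72, 0, 0, 0], [1, -7.52, 0, -2.72, 0, 0, 0]]
  ]
}}

```text
t: 11.7
tool_pos: [0.4337, -0.1577, 0.1903]
tool_rot: [-3.058, 0.253, 0.526]
contact_force: [-0.5, -0.3, -2.4]
opening: 0.021
```

```bash
python3 - <<'E'
from station import ctrl
from h import *
W=ctrl.get_image("wrist"); cv2.imwrite("pics/w9.png",W["color"][:,:,::-1])
D=ctrl.get_image("side"); crop(D["color"][:,:,::-1].copy(),250,200,200,150,4,"pics/d9.png")
o=ctrl.get_obs(); m=R.from_rotvec(o["tool_rot"]).as_matrix(); print(o["t"],o["tool_pos"],m.round(3).tolist(),o["contact_force"],o["wrist_torque"],o["opening"],o["q"])
E
```

```text
11.8 [ 0.43383064 -0.15760869  0.1896427 ] [[0.929, -0.164, -0.331], [-0.155, -0.986, 0.056], [-0.335, -0.001, -0.942]] [ 0.09496985 -0.69957539 -2.40896878] [-0.01448853 -0.2523884  -0.00919953] 0.020887103123785243 [-0.45249367 -0.07366336  1.83640012 -0.09502499  1.70754176  1.28595646]
```

View pics/d9.png

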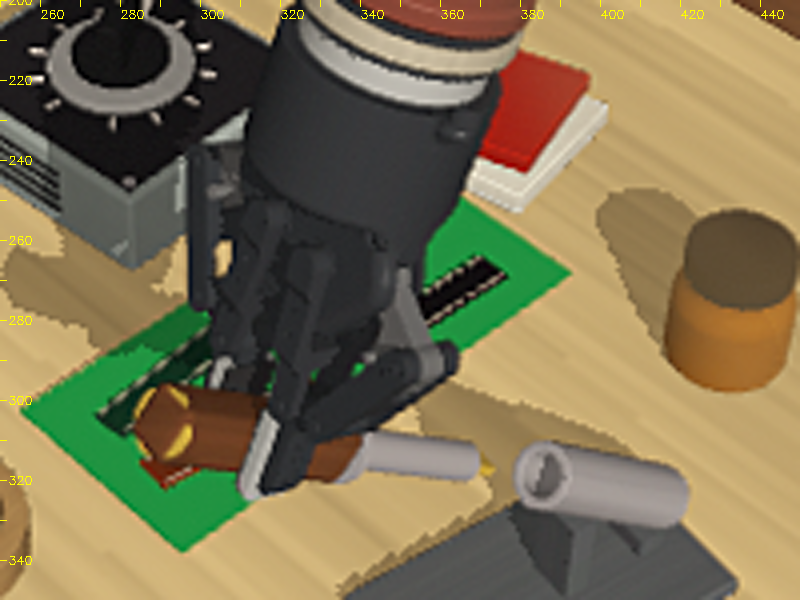

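View pics/w9.png

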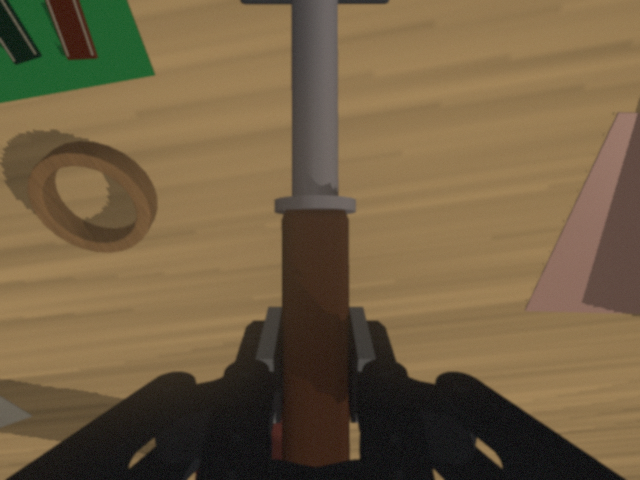

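The iron is free of the sheath. I'll raise it and level it.

{"method": "play_rows", "body": {
  "motion": [
    [[1, -1, 0, -3, 0, 0, 0], [1, -2, 0, -6, 0, 3, 0], [1, -2, 0, -9, 0, 8, 0], [1, -2, 0, -12, 0, 14, 0], [1, -1.5, 0, -15, 0, 20, 0], [1, -1, 0, -17.7, 0, 26, 0], [1, -1, 0, -17.7, 0, 32, 0], [1, -1, 0, -17.7, 0, 38, 0], [1, -1, 0, -17.7, 0, 38, 0], [1, -1, 0, -17.7, 0, 38, 0], [1, -1, 0, -17.7, 0, 38, 0]]
  ]
}}

```text
t: 13.18
tool_pos: [0.4835, -0.1661, 0.3596]
tool_rot: [3.067, -0.254, 0.495]
contact_force: [-1.3, 0.1, -1.8]
opening: 0.0213
```

```bash
python3 - <<'E'
from station import ctrl
from h import *
for n in ("wrist","side","scene"):
    D=ctrl.get_image(n); cv2.imwrite(f"pics/{n}10.png",D["color"][:,:,::-1])
o=ctrl.get_obs(); m=R.from_rotvec(o["tool_rot"]).as_matrix(); print(o["t"],o["tool_pos"],m.round(3).tolist(),o["contact_force"],o["wrist_torque"],o["opening"],o["q"])
E
```

```text
13.325 [ 0.48340055 -0.1660459   0.35963797] [[0.936, -0.164, 0.311], [-0.156, -0.986, -0.05], [0.315, -0.001, -0.949]] [-0.27287455  0.07003136 -2.15890291] [0.07246504 0.22302141 0.00102941] 0.02094005896335917 [-0.54159359 -0.48604939  1.88516979  0.11824966  1.44451648  1.19697238]
```

View pics/side10.png

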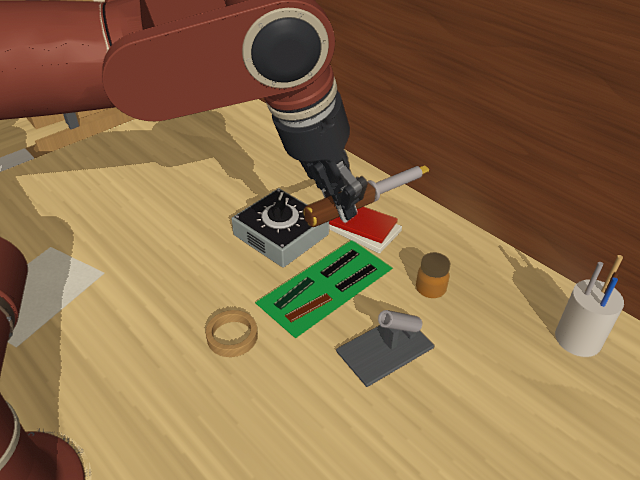

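View pics/scene10.png

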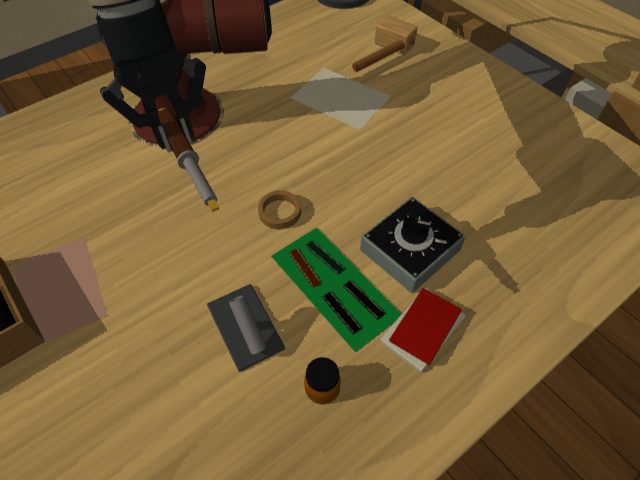

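View pics/wrist10.png

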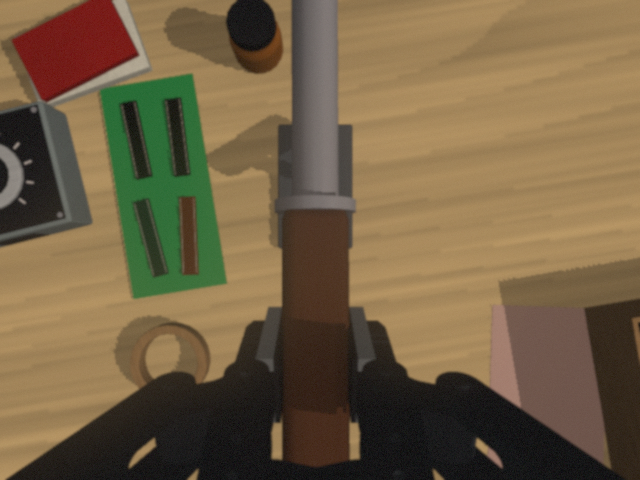

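```bash
python3 - <<'E'
import cv2
from h import crop
a=cv2.imread("pics/side10.png");b=cv2.imread("pics/scene10.png")
crop(a,295,155,145,80,5,"pics/e1.png");crop(b,140,90,90,130,5,"pics/e2.png")
E
```

```text
(no output)
```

View pics/e1.png

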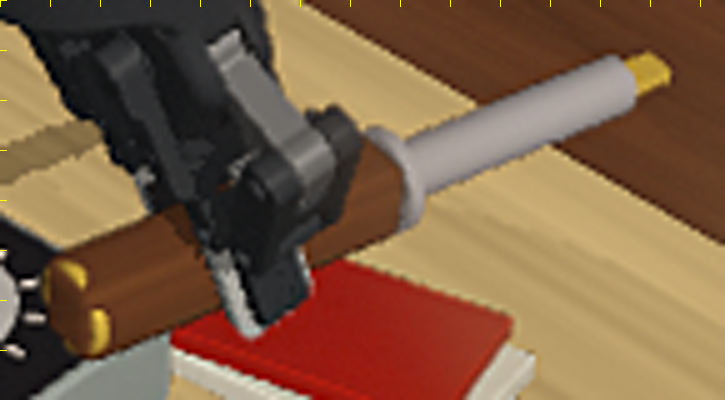

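View pics/e2.png

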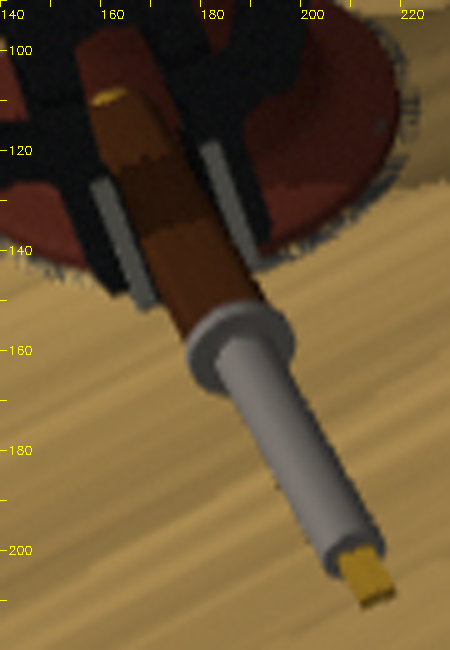

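```bash
python3 - <<'E'
from station import ctrl
from h import *
S=ctrl.get_image("scene");D=ctrl.get_image("side")
def tri(us,ud):
    r=least_squares(lambda P:np.r_[proj(S,P)[0]-us,proj(D,P)[0]-ud],[.55,-.17,.37]);return r.x,r.fun.round(1)
t,a=tri((215.6,210.6),(428,169.4)); c,b=tri((189,160.2),(377.4,189.5))
print(t,a,c,b,np.linalg.norm(t-c),np.degrees(np.arctan2((t-c)[2],np.hypot(*(t-c)[:2]))))
# joint fit: axis direction constrained, points at 55 (collar), 146 (tip), -45 side only
f=lambda q:np.r_[[0]]
def line(q):
    d=np.array([np.cos(q[3])*np.cos(q[4]),np.cos(q[3])*np.sin(q[4]),np.sin(q[3])]); return lambda s:q[:3]+s*d
def g(q):
    L=line(q); return np.r_[proj(S,L(.146))[0]-(215.6,210.6),proj(S,L(.055))[0]-(189,160.2),proj(D,L(.146))[0]-(428,169.4),proj(D,L(.055))[0]-(377.4,189.5),proj(D,L(-.045))[0]-(310.6,216.4)]
r=least_squares(g,[.48,-.17,.37,0,-.168]);print(r.x.round(4),"pitch",np.degrees(r.x[3]),r.fun.round(1))
E
```

```text
[ 0.62041477 -0.18869728  0.37017115] [-0.4  0.6 -0.7 -0.6] [ 0.53301803 -0.17492709  0.37455627] [-1.   1.6 -1.4 -1.3] 0.08858350925150962 -2.837455360017017
[ 0.4772 -0.1669  0.375  -0.0278 -0.1492] pitch -1.5930634230004588 [ 0.   0.8 -1.5  1.6 -0.1 -1.3 -2.1 -0.   0.  -0.6]
```

The cameras put the tip about 1.6° low, with an error of 1–2° from calibration. The kinematics give about 0.1° low. I'll split the difference with a small correction and let it settle.

{"method": "play_rows", "body": {
  "motion": [
    [[1, 0, 0, 0, 0, 0.7, 0], [1, 0, 0, 0, 0, 0.7, 0], [1, 0, 0, 0, 0, 0.7, 0], [1, 0, 0, 0, 0, 0.7, 0], [1, 0, 0, 0, 0, 0.7, 0], [1, 0, 0, 0, 0, 0.7, 0]]
  ]
}}

```text
t: 14.18
tool_pos: [0.4833, -0.166, 0.3597]
tool_rot: [3.062, -0.253, 0.515]
contact_force: [0.1, 1.5, -3.2]
opening: 0.0211
```

```bash
python3 - <<'E'
from station import ctrl
from h import *
D=ctrl.get_image("scene"); crop(D["color"][:,:,::-1].copy(),350,190,120,100,6,"pics/f.png")
o=ctrl.get_obs(); m=R.from_rotvec(o["tool_rot"]).as_matrix(); print(o["t"],o["tool_pos"],m.round(3).tolist(),o["contact_force"],np.abs(o["dq"]).max(),o["opening"])
E
```

```text
14.225 [ 0.48327986 -0.16599919  0.35963513] [[0.932, -0.164, 0.322], [-0.156, -0.986, -0.052], [0.327, -0.001, -0.945]] [-0.54131209  1.07010748 -2.11252248] 0.0015666191686298605 0.020756204118334964
```

View pics/f.png

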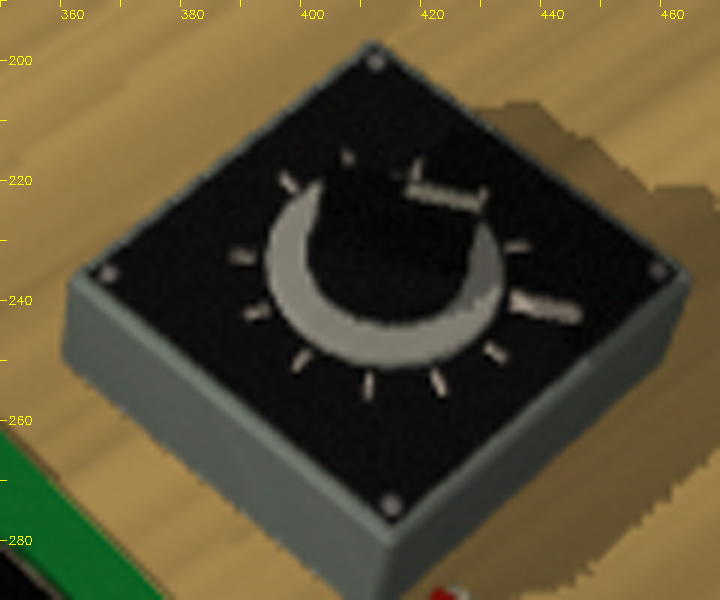

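The line on the knob, from (418,221) to (429,224), runs parallel to the long mark. The arm is still and the iron is held, so I'll hand in.

```bash
python3 - <<'E'
from station import ctrl
print(ctrl.finish_job())
E
```

```text
the job is handed in; nothing more can be done
None
```

I set the dial on the long mark first, turning it about 63° clockwise, then drew the iron about 13 cm along the slope out of its stand, raised it and turned it level. I handed in at about 14 s, with the arm still holding it.

- **Dial:** from straight above, after I let go, the white line and the long mark were in line to within about a pixel. In the last scene picture they were still parallel.
- **Iron:** it is held in the gripper (opening about 21 mm) at roughly 0.37 m, with the arm at rest and touching nothing but the iron. The tool force was about 2–3 N, roughly the iron's weight.
- **Level, where the checks disagreed:** the two cameras put the tip 1.6° to 2.8° low (good to about 2°), while the arm's angles and the stated 38° starting slope gave nearly level. I raised the tip by 0.7° as a compromise and didn't measure the slope with the cameras again.
- **Bystanders:** the pictures taken after lifting the iron show the tape roll, jar and notebooks where they were at the start. I judged this by eye.

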